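# Tighten the cup drainer's peg rail and hang up the rinsed teacups

## Robot

A 7-joint arm with a two-finger parallel gripper is mounted at the origin on the work surface. World frame = base frame: x ahead of the robot, y to its left, z up, the work surface at z = 0. Lengths are in m, angles in rad, forces in N, time in s.
With the tool pointing down it reaches from about 0.4 to 0.85 m from the base axis. Payload 4.4 kg.
Tool frame: the origin (TCP) lies midway between the tips of the shut fingers; the grasp point (between the pads) lies 19 mm behind it; z points along the fingers, y is the line along which they close (so a half turn about z gives the same grasp; the last joint's range is limited). The gripper opens to 94 mm and grips with 3 to 60 N. Pads are 16 mm wide; open, the fingers measure 119 mm over their backs; the gripper's body (75 mm by 177 mm) begins 78 mm behind the grasp point.
Start: joints at [-1.182, 0.628, 0.038, 1.517, -0.027, 0.996, -0.02], TCP at [0.286, 0.584, 0.205] pointing down, gripper open.
Joint ranges: [-3.06, 3.06], [-0.37, 2.12], [-1.25, 1.32], [0.18, 2.47], [-1.1, 4.24], [0.23, 1.98], [-2.94, 2.94]. Speed limits (rad/s): [2.57, 2.57, 3.14, 3.14, 3.14, 3.14, 3.14].

## Interface

Orientations are given as a unit quaternion [w, x, y, z].
In Python, from cell import manip gives the robot as it stands. Calls block until the motion is done:
- manip.reach(position, orientation): joint-space move of the TCP to a pose.
- manip.line_to(position, ori=None, velocity=0.15, threshold=None): straight line of the TCP; ori=None keeps the orientation; velocity is the mean speed in m/s. With threshold (N) it stops when the force on the tool has changed by that much, and returns True; else False.
- manip.set_joints(angles): joint-space move.
- manip.move_gripper(opening, effort=None): finger opening in m; effort is the grip in N (None keeps the last); returns when the fingers have stopped.
- manip.sleep(seconds).
- manip.solve_ik(position, orientation): joint angles nearest the present ones, or None.
- manip.grab_frame(name): name is "side" or "top" or "wrist"; returns the picture (384x512x3 uint8, red, green, blue); there is no depth.
- manip.camera_params(name): a dict with "fovy" (degrees; the focal length in pixels is half the picture's height over the tangent of half this angle, whatever the lens; pixels are square), "cx", "cy" (the principal point, pixels), "R" (3x3) and "t" (3): a world point X has camera coordinates R X + t. Camera axes: x right, y down, z forward; pixel columns grow to the right and rows downward; lengths in m; the calibration is good to about 2 mm. A picture is of the moment at which its call begins: read the wrist's pose just before it. camera_params takes no time and is no camera call; for the wrist camera it gives the pose at the moment of the call.
A pose or a line that the arm cannot do raises manip.PlanningError and nothing moves.
- manip.job_done(): hands the job in; it is judged then, once.
Readings, each from a call of its own:
- manip.get_time_s(): time.
- manip.get_q(): joint angles.
- manip.get_qd(): joint speeds.
- manip.get_tau(): joint torques, N m.
- manip.get_tool_pos(): TCP position.
- manip.get_tool_rot(): TCP orientation.
- manip.get_ft_force(): force on the tool from outside, world axes, zero at the start.
- manip.get_ft_torque(): the same for the moment, N m.
- manip.get_opening(): finger opening in m.
- manip.get_gripper_force(): force on a finger pad.
Only numpy, scipy, OpenCV 4.12 (cv2) and the standard library are available. Lean on these libraries where they do the work, as an engineer would, in place of code of your own. Each camera call takes 0.05 s, during which the arm holds its last target. There are 200 camera calls.

## Task

The peg rail of the cup drainer is loose: take the screwdriver, turn the two slotted screws at the ends of the rail clockwise until they stop, and hang the screwdriver back in its notch in the wooden rack. Then hang every teacup standing upside down on the steel tray on a peg of its own, mouth down and pushed fully over the peg so that the inside of the cup's bottom rests on the peg's tip. Do not knock over the bottle and leave the saucers, striker and powder tin where they are.

Things in the scene. Friction and masses are not known exactly. Their poses are not given: they have to be found in the camera images.
- cup0: white teacup with a blue band (may be absent), at the start mouth-down on the tray. 66 mm high, 160 g; 59 mm across from 30 to 50 mm above the rim, 67 mm at the rim, 40 mm at the foot; inside 52 mm wide, 61 mm deep. Origin: centre of the rim plane; z from mouth to foot (up while mouth-down). Handle on its own +x side, to 51 mm from the axis, 12 to 50 mm above the rim
- cup1: white teacup with a blue band (may be absent), at the start mouth-down on the tray. 66 mm high, 160 g; 59 mm across from 30 to 50 mm above the rim, 67 mm at the rim, 40 mm at the foot; inside 52 mm wide, 61 mm deep. Origin: centre of the rim plane; z from mouth to foot (up while mouth-down). Handle on its own +x side, to 51 mm from the axis, 12 to 50 mm above the rim
- cup2: white teacup with a blue band (may be absent), at the start mouth-down on the tray. 66 mm high, 160 g; 59 mm across from 30 to 50 mm above the rim, 67 mm at the rim, 40 mm at the foot; inside 52 mm wide, 61 mm deep. Origin: centre of the rim plane; z from mouth to foot (up while mouth-down). Handle on its own +x side, to 51 mm from the axis, 12 to 50 mm above the rim
- cup0_in (a point): the centre of the inside bottom of cup0, 61 mm from the rim plane along the cup's z (None with its cup)
- cup1_in (a point): the centre of the inside bottom of cup1, 61 mm from the rim plane along the cup's z (None with its cup)
- cup2_in (a point): the centre of the inside bottom of cup2, 61 mm from the rim plane along the cup's z (None with its cup)
- drainer: fixed steel cup drainer: drip tray 140 x 360 mm, 22 mm high; over its back a level rail (24 mm wide, top at 62 mm) on two end blocks. Three white pegs, 20 mm thick, black tips, rise from the rail 105 mm apart, leaning 35 degrees from vertical towards the drainer's -x (front). Origin on the table under the tray's middle; x to the back, y along the rail, z up; rail and screws lie at x = +35 mm
- peg0_tip (a point): the very tip of the left (+y) peg, 147 mm above the table; the peg runs down from it along (0.574, 0, -0.819) in the drainer's axes for 112 mm
- peg1_tip (a point): the very tip of the middle peg, 147 mm above the table; the peg runs down from it along (0.574, 0, -0.819) in the drainer's axes for 112 mm
- peg2_tip (a point): the very tip of the right (-y) peg, 147 mm above the table; the peg runs down from it along (0.574, 0, -0.819) in the drainer's axes for 112 mm
- screw_left (a joint): turn of the left (drainer +y) captive brass quarter-turn screw: grows as it is turned clockwise seen from above, up to its stop at 1.57 (tight); starts loose at 0.3 to 0.6. Friction 0.06 N m. At value v its slot lies along the drainer's x axis turned by -v about z
- screw_right (a joint): turn of the right (drainer -y) captive brass quarter-turn screw: grows as it is turned clockwise seen from above, up to its stop at 1.57 (tight); starts loose at 0.3 to 0.6. Friction 0.06 N m. At value v its slot lies along the drainer's x axis turned by -v about z
- screw_left_top (a point): the centre of the top face of the left screw's round head (29 mm across, upright axis, 66 mm above the table). The straight slot across the whole head is 6 mm wide and 8 mm deep; this point turns with the screw, its x axis along the slot
- screw_right_top (a point): the centre of the top face of the right screw's round head (29 mm across, upright axis, 66 mm above the table). The straight slot across the whole head is 6 mm wide and 8 mm deep; this point turns with the screw, its x axis along the slot
- driver: screwdriver hanging upright in the rack's notch, 150 mm long, 120 g. Origin at the blade's end, z up towards the handle. Flat blade 16 mm wide along its x, 3 mm thick along its y, 12 mm high; shaft 9 mm thick; collar 36 mm across from 75 to 81 mm; orange handle 24 x 24 mm square, flat sides square to x and y, from 81 to 150 mm
- rack: fixed wooden rack. Origin on the table straight below the notch's middle; y towards three coin cases in slots (68 to 176 mm away), x away from the notch's open side. The notch: two prongs, top 95 mm above the table, 17 mm apart, open above and to -x, back wall at x = +22 mm, 95 mm high. The screwdriver's collar rests on the prongs, blade end 20 mm above the table
- tray: fixed steel tray 280 x 300 mm, wall 12 mm high, floor 3 mm thick; origin on the table under its middle
- bottle: empty green glass bottle with a screw top standing on the tray, 62 mm across, 190 mm high, origin at the centre of its base: bystander
- saucers: two stacked white saucers, 126 mm across, 21 mm high, origin under the middle: bystander
- striker: black plastic carrom striker, a disc 41 mm across, 10 mm thick, origin under the middle: bystander
- powder_tin: green powder tin, 58 mm across, 120 mm high, origin under the middle: bystander

How it is judged:
On the way, in this order (a step that is already met when the one before it is completed fails the run):
1. one of the two screws is tight, turned with the screwdriver's blade in its slot (((value of joint screw_left above 1.4 rad and distance between driver and screw_left_top below 0.014 m) or (value of joint screw_right above 1.4 rad and distance between driver and screw_right_top below 0.014 m))), for 0.1 s.
2. both screws are tight, the second also turned with the screwdriver's blade in its slot (value of joint each of screw_left, screw_right above 1.4 rad and (distance between driver and screw_left_top below 0.014 m or distance between driver and screw_right_top below 0.014 m)), for 0.1 s.
3. the screwdriver hangs in its notch again, let go (horizontal distance between driver and rack below 0.012 m and angle between driver's own z axis and vertical below 0.15 rad and z of driver in the frame of rack between 0.012 and 0.026 m and contact force between the fingers and driver below 0.1 N), for 0.2 s.
At the end, for the whole second after the job is handed in: both screws turned beyond 1.40 rad (stop at 1.57); the screwdriver hangs upright in its notch (within 12 mm, collar on the prongs); every cup that is there hangs mouth-down over a peg with the centre of its inside bottom within 26 mm of that peg's tip, leaning under 60 degrees, at rest (value of joint each of screw_left, screw_right above 1.4 rad and horizontal distance between driver and rack below 0.012 m and angle between driver's own z axis and vertical below 0.15 rad and z of driver in the frame of rack between 0.012 and 0.026 m and linear speed of driver below 0.02 m/s and (distance between cup0_in and peg0_tip below 0.026 m or distance between cup0_in and peg1_tip below 0.026 m or distance between cup0_in and peg2_tip below 0.026 m) and angle between each of cup0, cup1, cup2's own z axis and vertical below 1.05 rad and linear speed of each of cup0, cup1, cup2 below 0.03 m/s and (distance between cup1_in and peg0_tip below 0.026 m or distance between cup1_in and peg1_tip below 0.026 m or distance between cup1_in and peg2_tip below 0.026 m) and (distance between cup2_in and peg0_tip below 0.026 m or distance between cup2_in and peg1_tip below 0.026 m or distance between cup2_in and peg2_tip below 0.026 m)); the robot touches nothing.
It fails at once if a cup is hung on a peg while a screw is still loose (((distance between cup0_in and peg0_tip below 0.026 m or distance between cup0_in and peg1_tip below 0.026 m or distance between cup0_in and peg2_tip below 0.026 m) or (distance between cup1_in and peg0_tip below 0.026 m or distance between cup1_in and peg1_tip below 0.026 m or distance between cup1_in and peg2_tip below 0.026 m) or (distance between cup2_in and peg0_tip below 0.026 m or distance between cup2_in and peg1_tip below 0.026 m or distance between cup2_in and peg2_tip below 0.026 m)) and value of joint any of screw_left, screw_right below 1.3 rad).
It fails at once if the bottle is knocked over (angle between bottle's own z axis and vertical above 0.7 rad).
It fails at once if the saucers, striker or powder tin is shifted by more than 40 mm (distance of any of saucers, striker, powder_tin from where it was at the start of the episode above 0.04 m).
Of cup0, cup1, cup2 only 2 to 3 are there at a start; the rules pass over those that are not, and their reading is None.
At some moment in a run one of cup0, cup1, cup2 may be knocked a few centimetres aside while the robot is not near it.
It also fails if it takes over 210 s, if anything falls off the work surface, if the arm or the gripper's body presses on something with over 40 N, if the wrist force passes 120 N, or if a joint passes its speed limit or range.

## Working session

There is one attempt and no reset: what is moved stays moved. The work goes in short steps, each a Python script; the robot and the scene stay as the last script left them, time stands still between calls to the robot, and variables do not carry over. Pictures are saved under pics/ and viewed, at most 14 in all, crops included, and the job is handed in when it is done.

```bash
ls; mkdir -p pics
python3 - <<'E'
from cell import manip
import cv2, numpy as np
for n in ("top","side"):
    im=manip.grab_frame(n); cv2.imwrite(f"pics/{n}0.png",cv2.resize(im[:,:,::-1],None,fx=1.5,fy=1.5,interpolation=cv2.INTER_CUBIC))
    np.save(f"pics/{n}0.npy",im)
    p=manip.camera_params(n); print(n,p)
p=manip.camera_params("wrist");print(p)
print(manip.get_time_s(),manip.get_tool_rot(),manip.get_opening())
E
```

```text
pics
top {'fovy': 55.60102396975445, 'cx': 252.4605900451671, 'cy': 189.38036706281264, 'R': array([[-0.00515148, -0.99975468,  0.02154151],
       [-0.98317187,  0.00112988, -0.18267952],
       [ 0.18261036, -0.02212008, -0.9829365 ]]), 't': array([-0.02991529,  0.58932601,  0.92082005])}
side {'fovy': 43.497877983701315, 'cx': 260.1465269785679, 'cy': 193.4703342693911, 'R': array([[ 0.66704407, -0.74501158, -0.00315447],
       [-0.47472967, -0.4217771 , -0.77248677],
       [ 0.57418111,  0.51678024, -0.63502302]]), 't': array([-0.41009349,  0.33228667,  0.88251524])}
{'fovy': 61.34411460077049, 'cx': 260.19030385881507, 'cy': 192.69430602661478, 'R': array([[ 0.43947548,  0.89825199, -0.00215797],
       [ 0.87245155, -0.42627831,  0.23898764],
       [ 0.21375123, -0.10691193, -0.97102021]]), 't': array([-0.6492361 , -0.02494159,  0.39052543])}
0.1 [-1.84622164e-04  2.25427167e-01  9.74259660e-01 -8.19952856e-04] 0.09380568947913241
```

View pics/top0.png

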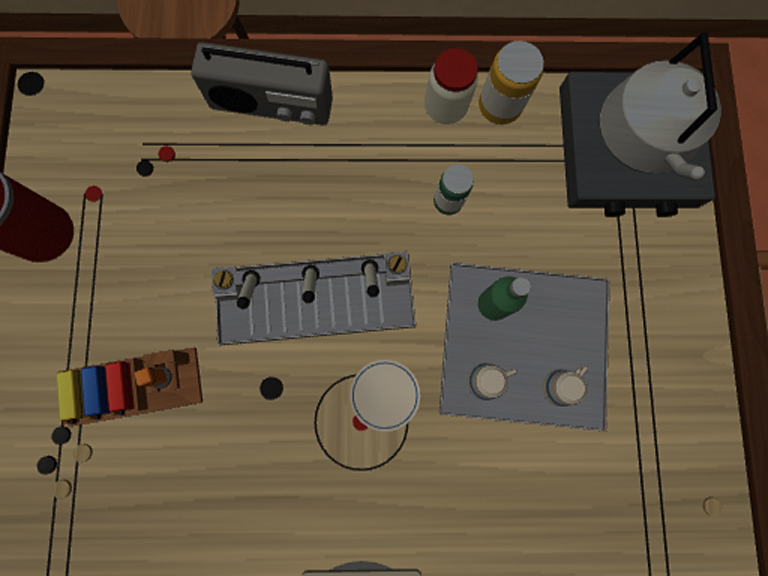

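View pics/side0.png

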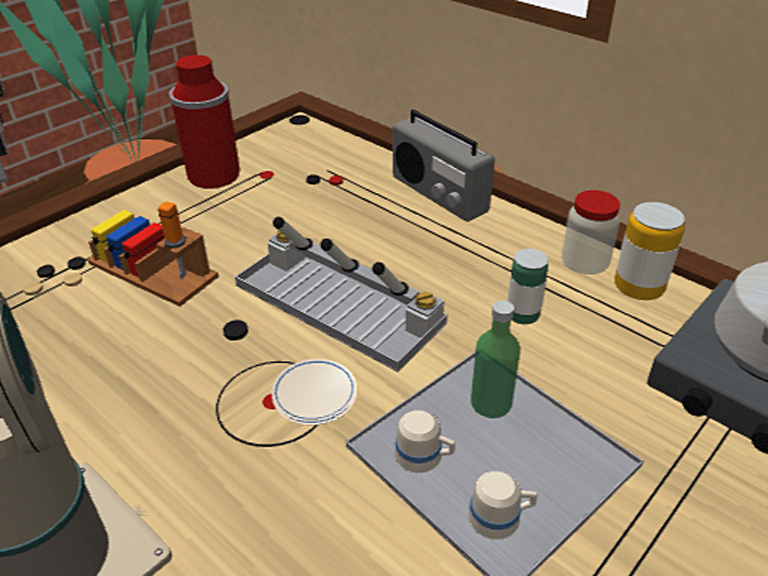

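The top view (1.5x) shows screw heads at (223,279) and (397,263), the orange handle at (147,377), two upturned cups at (490,380) and (570,387), and the bottle at about (500,300). There are only two cups. I'll measure next.

```bash
cat > h.py <<'E'
import numpy as np, cv2
from cell import manip
from scipy.spatial.transform import Rotation as Ro
def ray(p,uv):
    f=192/np.tan(np.radians(p['fovy'])/2)
    d=p['R'].T@np.array([(uv[0]-p['cx'])/f,(uv[1]-p['cy'])/f,1.]); return -p['R'].T@p['t'], d/np.linalg.norm(d)
def onz(p,uv,z):
    o,d=ray(p,uv); return o+d*(z-o[2])/d[2]
def proj(p,X):
    f=192/np.tan(np.radians(p['fovy'])/2); c=p['R']@np.asarray(X)+p['t']; return np.array([f*c[0]/c[2]+p['cx'],f*c[1]/c[2]+p['cy']])
def tri(*pu):
    A=np.zeros((3,3));b=np.zeros(3)
    for p,uv in pu:
        o,d=ray(p,uv);M=np.eye(3)-np.outer(d,d);A+=M;b+=M@o
    return np.linalg.solve(A,b)
def hsv(im): return cv2.cvtColor(im,cv2.COLOR_RGB2HSV)
def blobs(m,mn=15):
    n,l,s,c=cv2.connectedComponentsWithStats(m.astype(np.uint8),connectivity=8)
    return [(c[i],s[i],l==i) for i in range(1,n) if s[i][4]>=mn]
def down(yaw):
    "tool pointing down, tool y axis at angle yaw+90 deg (x axis at yaw)"
    q=(Ro.from_euler('z',yaw)*Ro.from_euler('x',np.pi)).as_quat(); return q[[3,0,1,2]]
def rng(im,lo,hi): return cv2.inRange(hsv(im),np.array(lo),np.array(hi))>0
E
python3 - <<'E'
from h import *
for n in ("top","side"):
    im=np.load(f"pics/{n}0.npy"); p=manip.camera_params(n)
    for nm,lo,hi in [("orange",(5,180,120),(14,255,255)),("brass",(14,120,60),(28,255,255)),("black",(0,0,0),(179,255,22)),("green",(50,90,20),(90,255,255)),("red",(0,200,80),(4,255,255)),("blue",(105,170,50),(118,255,255)),("yellow",(26,180,100),(34,255,255))]:
        print(n,nm,[(b[0].round(1).tolist(),int(b[1][4])) for b in blobs(rng(im,lo,hi))][:14])
    # cups
    m=rng(im,(0,0,110),(179,60,255)); 
    print(n,"white",[(b[0].round(1).tolist(),b[1].tolist()) for b in blobs(m,150)])
E
```

```text
top orange [([94.5, 250.7], 78)]
top brass [([338.3, 53.5], 311), ([324.2, 74.6], 90), ([261.9, 174.1], 35), ([267.0, 177.0], 42), ([508.7, 199.2], 59), ([144.8, 185.1], 34), ([150.7, 186.2], 39), ([44.5, 263.8], 314), ([91.7, 250.4], 16)]
top black [([159.4, 19.3], 76), ([466.5, 52.8], 540), ([170.7, 38.5], 261), ([35.9, 60.5], 515), ([252.5, 45.5], 136), ([392.7, 46.5], 121), ([20.1, 55.1], 200), ([154.8, 65.6], 428), ([224.5, 96.0], 32), ([96.2, 111.2], 89), ([162.5, 106.0], 72), ([425.5, 136.5], 584), ([245.7, 176.6], 35), ([207.5, 180.1], 30)]
top green [([300.7, 128.3], 93), ([332.8, 199.6], 544)]
top red [([303.6, 44.9], 562), ([110.3, 101.9], 71), ([61.7, 128.6], 78), ([78.7, 259.2], 143), ([238.7, 282.4], 36)]
top blue [([61.5, 262.0], 243)]
top yellow []
top white [([346.6, 40.7], [332, 28, 30, 27, 590]), ([441.5, 64.3], [416, 46, 55, 39, 1404]), ([305.0, 118.6], [296, 110, 20, 19, 298]), ([256.4, 263.3], [233, 240, 47, 48, 1563]), ([326.5, 253.9], [318, 244, 19, 21, 294]), ([379.5, 258.4], [371, 248, 19, 21, 292]), ([243.6, 382.4], [203, 381, 77, 3, 165])]
side orange [([1
[... 985 characters left out ...]
1.6, 172.5], 81), ([178.5, 267.6], 45)]
side blue [([84.3, 154.0], 246), ([77.7, 170.6], 50)]
side yellow [([74.2, 147.1], 108)]
side white [([374.8, 3.6], [345, 0, 48, 12, 309]), ([294.2, 94.0], [262, 78, 66, 34, 720]), ([298.6, 113.9], [288, 104, 22, 21, 203]), ([438.9, 143.1], [422, 134, 35, 19, 484]), ([390.9, 163.3], [374, 138, 40, 45, 977]), ([429.2, 176.6], [411, 157, 41, 35, 854]), ([353.7, 172.0], [343, 166, 23, 13, 239]), ([229.2, 203.2], [156, 171, 142, 70, 3569]), ([496.0, 206.8], [476, 174, 36, 68, 1592]), ([346.3, 199.7], [328, 185, 35, 25, 497]), ([331.0, 312.1], [230, 234, 199, 150, 13848]), ([209.4, 260.7], [181, 239, 57, 44, 1852]), ([81.6, 354.0], [52, 309, 62, 75, 1971])]
```

Run:
```python
from h import *
T=manip.camera_params("top");S=manip.camera_params("side")
print("cams",-T['R'].T@T['t'],-S['R'].T@S['t'])
L=onz(T,(147.9,185.7),.066);R=onz(T,(264.5,175.6),.066);print("screws",L,R,np.linalg.norm(L-R))
print("sideR",onz(S,(283.3,199.5),.066))
y=(L-R)/np.linalg.norm(L-R);yaw=np.arctan2(-y[0],y[1]);print("drainer yaw",yaw)
h=tri((T,(94,250.5)),(S,(110.3,137)));print("handle",h, onz(T,(94,250.5),.15),onz(S,(110.3,137),.135))
a=onz(T,(78.7,259.2),.09);b=onz(T,(61.5,262),.09);c=onz(T,(44.5,263.8),.09);d=c-a;print("cases",a,b,c,"rack yaw",np.arctan2(-d[0],d[1]))
for u in [(326.5,253.9),(379.5,258.4)]: print("cup",onz(T,u,.069))
print("cup side", onz(S,(419/1.5,420/1.5),.069),onz(S,(498/1.5,483/1.5),.069))
print("bottle cap",onz(T,(521/1.5,287/1.5),.19),onz(S,(503/1.5,310/1.5),.19))
im=np.load("pics/top0.npy")
for n,u0,v0 in (("L",128,165),("R",245,155)):
    pass
cr=[cv2.resize(im[v:v+60,u:u+80,::-1],(400,300),interpolation=cv2.INTER_CUBIC) for u,v in ((108,155),(225,145),(75,220),(300,230))]
cv2.imwrite("pics/crop0.png",np.vstack([np.hstack(cr[:2]),np.hstack(cr[2:])]))
```

```text
cams [ 0.41110335 -0.0102052   1.01340985] [-0.07542681 -0.62143993  0.81581092]
screws [0.5972948 0.2440291 0.066    ] [ 0.62446532 -0.06384177  0.066     ] 0.3090674810417136
sideR [ 0.62260748 -0.06836626  0.066     ]
drainer yaw 0.08802493157516698
handle [0.42786045 0.33103771 0.16767412] [0.42784513 0.33847004 0.15      ] [0.45353172 0.37863675 0.135     ]
cases [0.40801687 0.39853591 0.09      ] [0.4014691  0.43989054 0.09      ] [0.39735595 0.48080174 0.09      ] rack yaw 0.1288728840271078
cup [ 0.41798567 -0.22057867  0.069     ]
cup [ 0.40593062 -0.35680062  0.069     ]
cup side [ 0.4218661  -0.22465701  0.069     ] [ 0.40984249 -0.36157785  0.069     ]
bottle cap [ 0.55923358 -0.24804481  0.19      ] [ 0.55865134 -0.2509002   0.19      ]
```

View pics/crop0.png

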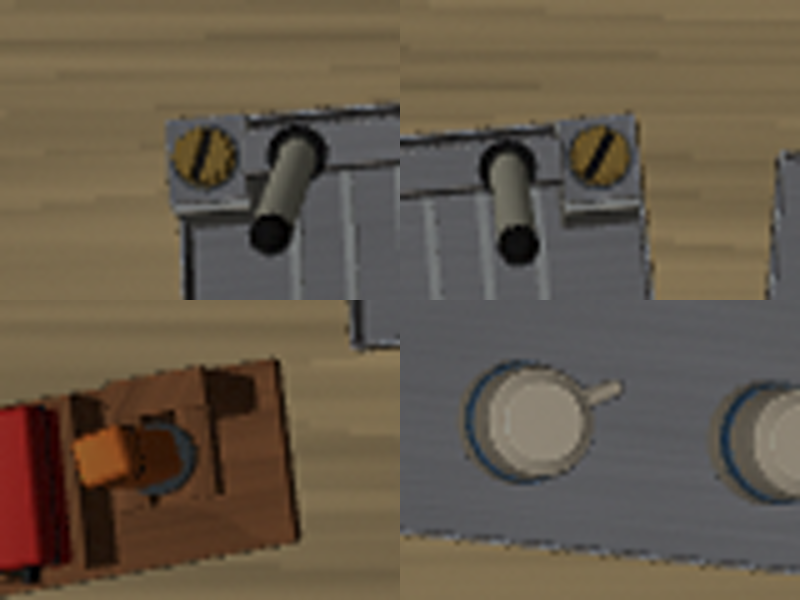

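```bash
cat >> h.py <<'E'
def dy(th): return down(th+np.pi/2)   # tool down, closing line (tool y) at world angle th
def wrist(name):
    p=manip.camera_params("wrist"); im=manip.grab_frame("wrist"); np.save(f"pics/{name}.npy",im); np.save(f"pics/{name}_p.npy",p,allow_pickle=True)
    cv2.imwrite(f"pics/{name}.png",cv2.resize(im[:,:,::-1],None,fx=1.5,fy=1.5,interpolation=cv2.INTER_CUBIC)); return im,p
E
python3 - <<'E'
from h import *
p=manip.camera_params("wrist"); R=Ro.from_quat(np.roll(manip.get_tool_rot(),-1)).as_matrix()
print("cam in tool",R.T@(-p['R'].T@p['t']-manip.get_tool_pos()), R.T@p['R'].T)
manip.reach([.429,.335,.30],dy(.129))
print(manip.get_time_s(),manip.get_q(),manip.get_tool_pos())
wrist("w1")
E
```

```text
cam in tool [ 0.06890131  0.00037175 -0.17909411] [[-2.52688659e-04 -9.71024947e-01 -2.38978009e-01]
 [ 9.99999854e-01 -1.31364485e-04 -5.23606465e-04]
 [ 4.77041717e-04 -2.38978106e-01  9.71024839e-01]]
1.2583 [-0.94576724  0.39368432  0.33094194  1.68930858 -0.14272911  1.08292327
 -0.43868298] [0.42791147 0.33670015 0.29943634]
```

View pics/w1.png

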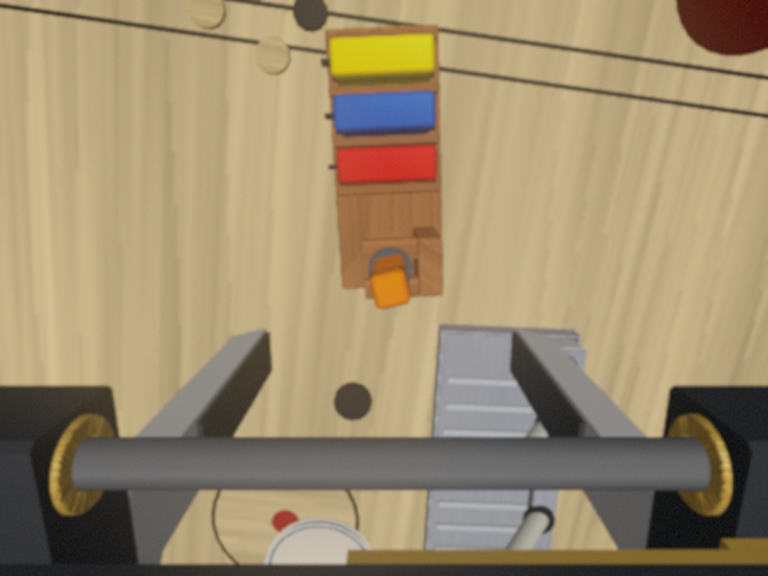

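The handle's top face is centred at about (390,288), turned a few degrees from the rack. I'll compute its pose in the world and then grasp it.

Run:
```python
from h import *
im=np.load("pics/w1.npy");p=np.load("pics/w1_p.npy",allow_pickle=True).item()
H=hsv(im);m=rng(im,(5,150,60),(18,255,255));
sub=[b for b in blobs(m,100)]
for b in sub: print(b[0],b[1], np.percentile(H[b[2]][:,2],[5,25,50,75,95]))
m2=rng(im,(5,150,185),(18,255,255))
for b in blobs(m2,100):
    c=cv2.findContours(b[2].astype(np.uint8),0,2)[0][0]; r=cv2.minAreaRect(c); box=cv2.boxPoints(r)
    W=np.array([onz(p,q,.17) for q in box]);print(r,"center",W.mean(0),[ (np.linalg.norm(W[i]-W[i-1]),np.arctan2(*(W[i]-W[i-1])[[1,0]])) for i in range(4)])
# rack: right edge of base & case lines (coin cases' right ends)
for nm,lo,hi in [("red",(0,180,80),(5,255,255)),("blue",(105,150,50),(120,255,255)),("yellow",(26,180,100),(34,255,255))]:
    for b in blobs(rng(im,lo,hi),400): print(nm,b[0],onz(p,b[0],.09),cv2.minAreaRect(cv2.findContours(b[2].astype(np.uint8),0,2)[0][0])[1])
```

```text
[474.20510204  17.51122449] [452   0  60  36 980] [74. 78. 80. 82. 85.]
[258.92537313 115.95522388] [224  96  68  28 201] [131. 134. 140. 156. 172.]
[259.22384106 187.95099338] [245 170  29  36 755] [152. 167. 205. 216. 216.]
((259.64605712890625, 192.46629333496094), (22.33604621887207, 22.186140060424805), 77.00537872314453) center [0.42825477 0.33011954 0.17      ] [(np.float64(0.022588092993948282), np.float64(1.9152110309908754)), (np.float64(0.021635657095665194), np.float64(0.36407219582246986)), (np.float64(0.02249427318980521), np.float64(-1.2103884935847764)), (np.float64(0.02199740926736157), np.float64(-2.773446932496473))]
red [257.46644518 108.94418605] [0.41487029 0.4094462  0.09      ] (23.43035316467285, 65.43243408203125)
yellow [254.41849148  35.83272506] [0.40137505 0.48651852 0.09      ] (24.52924346923828, 68.24580383300781)
```

Run:
```python
from h import *
manip.move_gripper(.06)
manip.line_to([.4283,.3301,.20],dy(.355))
manip.line_to([.4283,.3301,.130],velocity=.08)
print(manip.get_tool_pos(),manip.get_ft_force())
manip.move_gripper(.0,40)
print(manip.get_opening(),manip.get_tool_pos(),manip.get_ft_force(),manip.get_gripper_force())
manip.line_to([.4283,.3301,.25],velocity=.1)
print(manip.get_opening(),manip.get_time_s(),manip.get_ft_force())
im=manip.grab_frame("side");np.save("pics/s1.npy",im)
S=manip.camera_params("side");u,v=proj(S,[.4283,.3301,.18]).astype(int)
cv2.imwrite("pics/s1.png",cv2.resize(im[max(v-50,0):v+70,max(u-60,0):u+60,::-1],(600,600),interpolation=cv2.INTER_CUBIC))
```

```text
[0.42866174 0.33033157 0.13041159] [ 0.81439658 -0.36291646  0.0144671 ]
0.02384709006270628 [0.42822226 0.33010829 0.13003813] [-0.17830558  0.14979692  1.28083574] 39.9847412109375
0.0236942391209906 5.85 [-0.25776296 -0.66744902 -0.25563594]
```

View pics/s1.png

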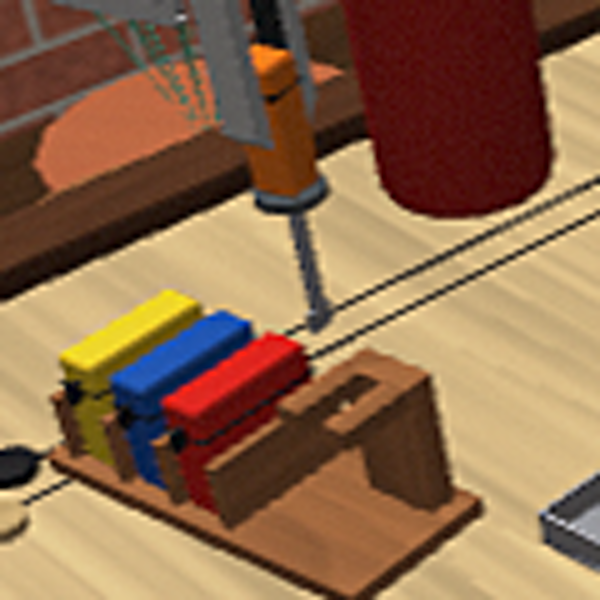

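The driver is held and clear of the rack, but the blade direction is ambiguous from this angle. I'll turn the tool so one of its axes faces the side camera and measure the blade width.

Run:
```python
from h import *
S=manip.camera_params("side")
P=[.48,.25,.25]; th=np.arctan2(.25+.62,.48+.075)-np.pi/2
out=[]
for k,a in enumerate((th,th+np.pi/2)):
    if k==0: manip.reach(P,dy(a))
    else: manip.line_to(P,dy(a))
    im=manip.grab_frame("side");pos=manip.get_tool_pos()
    u,v=proj(S,pos-[0,0,.111]);print(a,pos,"tip expected",u,v)
    out.append(cv2.resize(im[int(v)-50:int(v)+20,int(u)-20:int(u)+20,::-1],(320,560),interpolation=cv2.INTER_CUBIC))
cv2.imwrite("pics/s2.png",np.hstack(out))
```

```text
-0.5678440442634398 [0.47897937 0.25157235 0.2495671 ] tip expected 148.42636807758086 150.0397054679272
1.0029522825314567 [0.47993247 0.25011879 0.25001208] tip expected 149.07031669097802 149.9485809244187
```

View pics/s2.png

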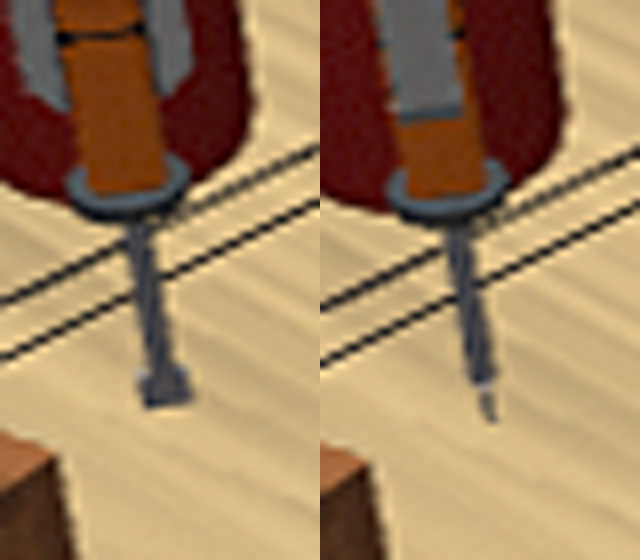

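The blade is wide along tool y, and its tip is where expected at 111 mm below the TCP. Next I'll look at both screws from nearby.

```bash
cat >> h.py <<'E'
def screw(im,p,X0):
    u=proj(p,X0); m=rng(im,(12,110,50),(30,255,255)); yy,xx=np.mgrid[:384,:512]
    m&=((xx-u[0])**2+(yy-u[1])**2<24**2)
    pts=np.argwhere(m)[:,::-1].astype(float)
    hull=cv2.convexHull(pts.astype(np.float32)); (c,r)=cv2.minEnclosingCircle(hull)
    full=np.zeros((384,512),np.uint8); cv2.fillConvexPoly(full,hull.astype(int),1)
    W=np.array([onz(p,q,.066) for q in np.argwhere(full)[:,::-1]]); C=W.mean(0)
    sl=(full>0)&~m; D=np.array([onz(p,q,.066) for q in np.argwhere(sl)[:,::-1]])
    D=D[np.linalg.norm(D-C,axis=1)<.0135][:,:2]; cc=D-D.mean(0); w,v=np.linalg.eigh(cc.T@cc); a=np.arctan2(v[1,1],v[0,1])
    if a>np.pi/2:a-=np.pi
    if a<-np.pi/2:a+=np.pi
    return C,a,(2*r,len(D),np.sqrt(w[1]/w[0]))
E
python3 - <<'E'
from h import *
th=-.45; xd=np.array([np.cos(th+np.pi/2),np.sin(th+np.pi/2),0])
for n,X in (("L",[.597,.244,.066]),("R",[.6245,-.064,.066])):
    X=np.array(X);P=X-.06*xd;P[2]=.30
    manip.reach(P,dy(th)); manip.sleep(.3); im,p=wrist("scr"+n); print(n,manip.get_tool_pos(),proj(p,X),screw(im,p,X))
a,b=[cv2.imread(f"pics/scr{n}.png") for n in "LR"]
cv2.imwrite("pics/scr.png",np.hstack([cv2.resize(i,(400,300)) for i in (a,b)]))
E
```

```text
L [0.57072854 0.19007179 0.29994421] [260.56335859 120.57219046] (array([0.5996058 , 0.24429691, 0.066     ]), np.float64(-0.2543169734639106), (23.626222610473633, 94, np.float64(5.08751822544108)))
R [ 0.59857439 -0.11719209  0.29995494] [260.55413386 121.48940278] (array([ 0.62722271, -0.064275  ,  0.066     ]), np.float64(-0.494086532269677), (23.859630584716797, 98, np.float64(4.911006246775666)))
```

View pics/scr.png

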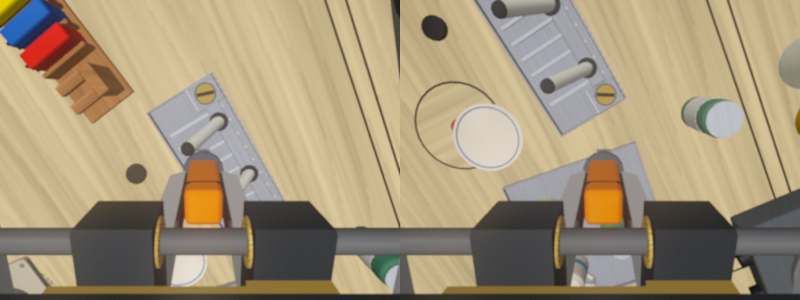

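```bash
cat >> h.py <<'E'
YD=.089
def insert(C,a):
    for dx,da in ((0,0),(.0012,0),(-.0012,0),(0,.1),(0,-.1),(.0022,0),(-.0022,0)):
        n=np.array([-np.sin(a),np.cos(a)])*dx
        P=np.array([C[0]+n[0],C[1]+n[1],.182]); manip.line_to(P,dy(a+da),velocity=.05)
        hit=manip.line_to([P[0],P[1],.1695],velocity=.02,threshold=6); z=manip.get_tool_pos()[2]
        print("try",dx,da,hit,z,manip.get_ft_force())
        if z<.1725: return P,a+da
        manip.line_to(P,velocity=.05)
    return None
E
cat > turn.py <<'E'
from h import *
import sys
C,a={"R":((.6267,-.0642),-.494),"L":((.5990,.2443),-.254)}[sys.argv[1]]
manip.reach([C[0],C[1],.30],dy(a)); manip.line_to([C[0],C[1],.20],velocity=.1)
r=insert(C,a)
if r is None: sys.exit("no fit")
P,a0=r; P[2]=manip.get_tool_pos()[2]+.0005
end=YD-1.57-.14
for t in np.linspace(a0,end,9)[1:]:
    manip.line_to(P,dy(t),velocity=.1)
    f=manip.get_ft_force();m=manip.get_ft_torque();print(round(t,2),f.round(1),m.round(2),manip.get_tool_pos().round(4))
    if np.linalg.norm(f)>50: break
manip.sleep(.3); im=manip.grab_frame("top");np.save(f"pics/t{sys.argv[1]}.npy",im); print(manip.get_opening(),manip.get_time_s())
E
python3 turn.py R
```

```text
try 0 0 False 0.16952432877475712 [-0.06138819  0.21426288 -1.12723848]
-0.63 [ 0.3  0.1 -1.2] [ 0.16 -0.06  0.05] [ 0.627  -0.0638  0.1702]
-0.78 [ 1.9  1.5 -0. ] [ 0.34 -0.38  0.05] [ 0.6273 -0.0637  0.1703]
-0.92 [ 2.4  1.3 -1.2] [ 0.51 -0.65  0.06] [ 0.6274 -0.0638  0.1703]
-1.06 [ 2.6  2.4 -0.9] [ 0.5  -0.98  0.09] [ 0.6274 -0.0639  0.1703]
-1.2 [ 3.1  2.1 -0.6] [ 0.51 -1.22  0.02] [ 0.6275 -0.064   0.1703]
-1.34 [ 4.3  2.1 -1.5] [ 0.57 -1.47  0.05] [ 0.6274 -0.0641  0.1703]
-1.48 [ 5.2  1.2 -0.1] [ 0.52 -1.56  0.08] [ 0.6274 -0.0642  0.1703]
-1.62 [ 5.6  1.8 -0.3] [ 0.47 -1.6   0.07] [ 0.6274 -0.0643  0.1703]
0.023633665027397086 16.725
```

```bash
python3 - <<'E'
from h import *
P=manip.get_tool_pos(); manip.line_to(P,dy(YD-1.57-.2),velocity=.1); print(manip.get_ft_torque(),manip.get_ft_force()); manip.sleep(.2)
manip.line_to(P,dy(YD-1.57-.08),velocity=.1)
manip.line_to([P[0],P[1],.30],velocity=.1)
th=-.45; xd=np.array([np.cos(th+np.pi/2),np.sin(th+np.pi/2),0])
X=np.array([.6267,-.0642,.066]);Q=X-.06*xd;Q[2]=.3
manip.line_to(Q,dy(th));manip.sleep(.2);im,p=wrist("scrR2");r=screw(im,p,X);print(r,"v",YD-r[1])
E
python3 turn.py L
```

```text
[ 0.49324945 -1.4651687   0.02164481] [ 4.95666837  0.65960569 -1.78035174]
(array([ 0.6274308 , -0.06441426,  0.066     ]), np.float64(-1.4095861046857945), (23.71131706237793, 97, np.float64(4.772068584091359))) v 1.4985861046857945
try 0 0 False 0.16951374582193493 [ 0.68523441  0.1225388  -0.66466115]
-0.42 [ 0.6  0.5 -0.6] [ 0.13 -0.03 -0.03] [0.5993 0.2447 0.1702]
-0.6 [1.7 1.4 0.1] [ 0.33 -0.29  0.1 ] [0.5995 0.2448 0.1703]
-0.77 [ 1.9  1.2 -1. ] [ 0.41 -0.5   0.04] [0.5996 0.2447 0.1703]
-0.94 [ 2.6  1.5 -0.9] [ 0.61 -0.75  0.02] [0.5996 0.2446 0.1703]
-1.11 [ 3.2  2.3 -0.7] [ 0.62 -1.03  0.04] [0.5997 0.2446 0.1703]
-1.28 [ 3.5  1.7 -0.8] [ 0.67 -1.31  0.06] [0.5996 0.2445 0.1703]
-1.45 [5.  1.6 0.2] [ 0.67 -1.5   0.09] [0.5997 0.2444 0.1703]
-1.62 [ 5.3  1.2 -1.1] [ 0.7  -1.57  0.12] [0.5997 0.2442 0.1703]
0.023822983198195903 27.1417
```

Run:
```python
from h import *
P=manip.get_tool_pos(); manip.line_to(P,dy(YD-1.57-.23),velocity=.1); print(manip.get_ft_torque(),manip.get_ft_force()); manip.sleep(.2)
manip.line_to(P,dy(YD-1.57-.08),velocity=.1)
manip.line_to([P[0],P[1],.30],velocity=.1)
th=-.45; xd=np.array([np.cos(th+np.pi/2),np.sin(th+np.pi/2),0])
X=np.array([.599,.2443,.066]);Q=X-.06*xd;Q[2]=.3
manip.line_to(Q,dy(th));manip.sleep(.2);im,p=wrist("scrL2");r=screw(im,p,X);print(r,"v",YD-r[1])
# straight back above the rack: where is the notch now seen? look from -.06 along tool x
manip.reach([.4283,.3301,.30],dy(.355));manip.sleep(.3);print(manip.get_tool_pos(),manip.get_time_s())
a=manip.grab_frame("side");S=manip.camera_params("side");u,v=proj(S,[.4283,.3301,.15]).astype(int)
b=manip.grab_frame("top");T=manip.camera_params("top");u2,v2=proj(T,[.4283,.3301,.12]).astype(int)
cv2.imwrite("pics/r1.png",np.hstack([cv2.resize(a[v-50:v+50,max(u-50,0):u+50,::-1],(400,400)),cv2.resize(b[v2-50:v2+50,u2-50:u2+50,::-1],(400,400))]))
```

```text
[ 6.20556834e-01 -1.44407972e+00 -6.06242035e-04] [ 4.73747843  1.94261718 -2.22844578]
(array([0.59982859, 0.24436875, 0.066     ]), np.float64(-1.4433472189283554), (23.605396270751953, 95, np.float64(5.079896432300315))) v 1.5323472189283553
[0.42931056 0.32911703 0.29988037] 31.9667
```

View pics/r1.png

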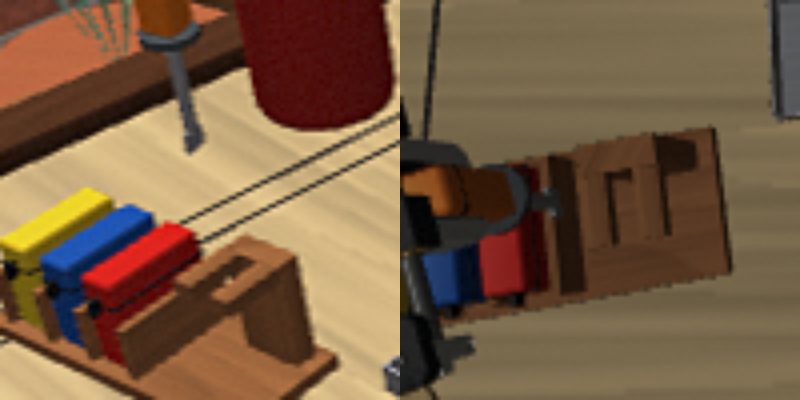

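Run:
```python
from h import *
manip.line_to([.4283,.3301,.22],dy(.355),velocity=.12); manip.sleep(.3); print(manip.get_tool_pos(),manip.get_ft_force())
h=manip.line_to([.4283,.3301,.1295],velocity=.05,threshold=6); print(h,manip.get_tool_pos(),manip.get_ft_force())
if manip.get_tool_pos()[2]<.134:
    manip.move_gripper(.06); manip.sleep(.3)
    manip.line_to([.4283,.3301,.25],velocity=.12)
    wrist("hang")
    a=manip.grab_frame("side");S=manip.camera_params("side");u,v=proj(S,[.4283,.3301,.1]).astype(int)
    cv2.imwrite("pics/hang2.png",cv2.resize(a[v-50:v+50,max(u-50,0):u+50,::-1],(400,400)))
im,p=wrist("hang");m2=rng(im,(5,150,185),(18,255,255))
for b in blobs(m2,100): print(b[1],onz(p,b[0],.17))
print(manip.get_time_s())
im=manip.grab_frame("top");np.save("pics/top1.npy",im);cv2.imwrite("pics/top1.png",im[:,:,::-1])
T=manip.camera_params("top")
for b in blobs(rng(im,(0,0,110),(179,60,255)),200): 
    if b[1][4]<350: print(b[0],b[1],onz(T,b[0],.069))
```

```text
[0.42852552 0.33029535 0.22052344] [-0.14620214 -0.03297221 -0.18262365]
True [0.42830326 0.3301142  0.13003802] [-0.78199845  0.35641478  5.4034958 ]
[248 185  28  28 709] [0.42821664 0.33071526 0.17      ]
37.2667
[305.05067568 118.62162162] [296 110  20  19 296] [ 0.78404256 -0.17694143  0.069     ]
[326.50169492 253.89152542] [318 244  19  21 295] [ 0.41800706 -0.22058395  0.069     ]
[391.70689655 253.53103448] [383 244  19  20 290] [ 0.41808245 -0.38933801  0.069     ]
[ 32.78923767 267.33183857] [  7 248  46  32 223] [0.38852729 0.52011835 0.069     ]
```

View pics/hang2.png

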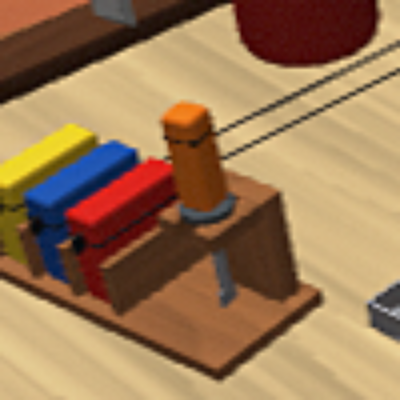

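The driver hangs upright in its notch. The second cup has meanwhile been knocked to about (0.418,-0.389), so I'll take a close wrist look at both cups and triangulate the peg tips.

```bash
cat >> h.py <<'E'
def tips():
    L=np.array([.5995,.2443]);R=np.array([.6271,-.0643]);M=(L+R)/2;xd=np.array([np.cos(YD),np.sin(YD)]);yd=np.array([-xd[1],xd[0]])
    return [np.r_[M-(.035+.029-.0+0-.0)*xd*0 - .062*xd + s*.105*yd,.147] for s in (1,0,-1)]
def tilt(flip=0):
    R=Ro.from_euler('z',YD)*Ro.from_euler('y',-np.radians(35))*Ro.from_euler('z',-YD)
    q=(R*Ro.from_quat(np.roll(dy(YD+np.pi/2+flip*np.pi),-1))).as_quat(); return q[[3,0,1,2]]
E
python3 - <<'E'
from h import *
T=manip.camera_params("top");S=manip.camera_params("side")
for i,(a,b,t) in enumerate(zip([(162,202),(205.3,198),(248.6,194)],[(279,223),(327,245),(379,269)],tips())):
    print(i,"tri",tri((T,a),(S,np.array(b)/1.5)),"top@.147",onz(T,a,.145),"model",t)
manip.line_to([.4283,.3301,.30],velocity=.2)
manip.reach([.42,-.45,.32],dy(0)); manip.sleep(.3); im,p=wrist("cups"); print(manip.get_time_s(),manip.get_q().round(2))
for b in blobs(rng(im,(0,0,110),(179,60,255)),300): print(b[0],b[1],onz(p,b[0],.069))
E
```

```text
0 tri [0.54434559 0.18782115 0.13804721] top@.147 [0.54191111 0.18735495 0.145     ] model [0.54221272 0.1890737  0.147     ]
1 tri [0.55415686 0.08361719 0.13737304] top@.147 [0.55145007 0.08398413 0.145     ] model [0.55154539 0.08448928 0.147     ]
2 tri [ 0.56355788 -0.02139356  0.13726478] top@.147 [ 0.56107745 -0.020345    0.145     ] model [ 0.56087806 -0.02009514  0.147     ]
40.8167 [ 0.17  0.73  1.19  1.47 -0.68  1.39  1.39]
[302.03340334  84.52238557] [  201     0   218   172 29997] [ 0.47313542 -0.34570071  0.069     ]
[173.74390935 258.23286119] [ 142  219   64   72 1765] [ 0.29574226 -0.58392105  0.069     ]
[346.56610169 258.21412429] [ 315  219   64   72 1770] [ 0.54471033 -0.58370728  0.069     ]
[259.5622289  312.83350017] [ 125  302  272   20 2997] [ 0.419392  -0.6730302  0.069    ]
```

View pics/cups.png

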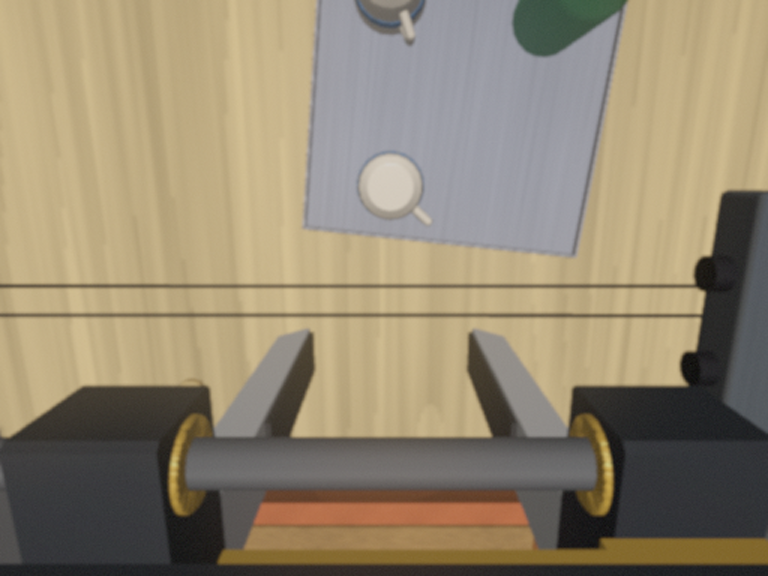

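Run:
```python
from h import *
im=np.load("pics/cups.npy");p=np.load("pics/cups_p.npy",allow_pickle=True).item();T=manip.camera_params("top")
m=rng(im,(0,0,195),(179,40,255))
for b in blobs(m,100):
    if b[1][4]<3000: print(b[0],b[1][4],onz(p,b[0],.069))
B=onz(p,(260.7,122.7),.069);hb=onz(p,(427/1.5,217/1.5),.034);d=hb-B;print("B",B,"handle",np.arctan2(d[1],d[0]),np.linalg.norm(d[:2]))
A=onz(T,(326.5,253.9),.069);ha=onz(T,(343.5,247.5),.034);d=ha-A;print("A",A,"handle",np.arctan2(d[1],d[0]),np.linalg.norm(d[:2]))
hA2=onz(p,(408/1.5,38/1.5),.034);d=hA2-A-[.001,0,0];print("A wrist handle",np.arctan2(d[1],d[0]),np.linalg.norm(d[:2]))
for nm,X,ang in (("B",B,-.7),("A",A,-1.0)):
  for k in (-1,1):
    th=ang+k*np.pi/2
    for z in (.15,.03):
        q=manip.solve_ik([X[0],X[1],z],dy(th));print(nm,k,z,None if q is None else np.round(q,2))
ax=np.array([np.cos(YD)*.574,np.sin(YD)*.574,-.819])
for i,t in enumerate(tips()):
  for f in (0,1):
    print(i,f,[None if (q:=manip.solve_ik(t+ax*s,tilt(f))) is None else np.round(q,2).tolist() for s in (-.09,.03)])
```

```text
[259.60842754 121.12641316] 973 [ 0.41950118 -0.39091011  0.069     ]
B [ 0.42091904 -0.39290642  0.069     ] handle -0.7463083612364837 0.04665475002544817
A [ 0.41798567 -0.22057867  0.069     ] handle -1.268851422036587 0.05670144920377352
A wrist handle -1.2385930396809255 0.051205813835148196
B -1 0.15 [ 0.08  0.89  1.14  1.81 -0.92  1.09 -0.7 ]
B -1 0.03 [ 0.17  1.01  0.96  1.88 -1.09  0.89 -0.58]
B 1 0.15 [ 0.19  0.75  0.86  1.8  -0.7   0.93  2.24]
B 1 0.03 [ 0.29  0.89  0.69  1.87 -0.86  0.71  2.37]
A -1 0.15 [-0.27  0.75  1.14  2.08 -0.89  0.93 -1.18]
A -1 0.03 [-0.05  0.84  0.75  2.16 -1.1   0.61 -1.05]
A 1 0.15 [-0.21  0.68  1.01  2.07 -0.79  0.84  1.85]
A 1 0.03 [-0.02  0.81  0.7   2.15 -1.05  0.57  2.05]
0 0 [[0.16, 0.44, -1.06, 2.4, 1.65, 0.74, -0.55], [0.15, 0.81, -1.06, 2.34, 1.94, 1.0, -0.65]]
0 1 [[0.16, 0.44, -1.06, 2.4, 1.65, 0.74, 2.59], [0.15, 0.81, -1.06, 2.34, 1.94, 1.0, 2.49]]
1 0 [None, [0.42, 0.79, -1.06, 2.4, 2.07, 0.88, -0.56]]
1 1 [None, [0.42, 0.79, -1.06, 2.4, 2.07, 0.88, 2.58]]
2 0 [[0.85, 0.4, -1.05, 2.45, 2.02, 0.36, -0.33], [0.71, 0.8, -1.06, 2.39, 2.17, 0.73, -0.38]]
2 1 [[0.85, 0.4, -1.05, 2.45, 2.02, 0.36, 2.81], [0.71, 0.8, -1.06, 2.39, 2.17, 0.73, 2.77]]
```

```bash
cat > grasp.py <<'E'
from h import *
def grasp(X,h):
    th=h-np.pi/2
    manip.move_gripper(.092); manip.reach([X[0],X[1],.16],dy(th)); manip.sleep(.2)
    hit=manip.line_to([X[0],X[1],.030],velocity=.08,threshold=8); print("hit",hit,manip.get_tool_pos())
    if hit: return False
    manip.move_gripper(.0,25); print("grip",manip.get_opening(),manip.get_gripper_force(),manip.get_tool_pos())
    manip.line_to([X[0],X[1],.30],velocity=.15); print(manip.get_opening(),manip.get_ft_force(),manip.get_time_s(),manip.get_q().round(2))
ax=np.array([np.cos(YD)*.574,np.sin(YD)*.574,-.819])
E
python3 - <<'E'
from grasp import *
grasp((.4195,-.391),-.746)
for i in (0,1,2):
  t=tips()[i]
  for f in (0,1): print(i,f,[None if (q:=manip.solve_ik(t+ax*s,tilt(f))) is None else np.round(q,2).tolist() for s in (-.055,-.02,.035)])
a=manip.grab_frame("side");S=manip.camera_params("side");u,v=proj(S,manip.get_tool_pos()).astype(int);print(u,v)
cv2.imwrite("pics/g1.png",cv2.resize(a[max(v-60,0):v+60,max(u-60,0):u+60,::-1],(480,480)))
E
```

```text
hit False [ 0.41966972 -0.39124183  0.03038004]
grip 0.0604296750555422 24.959747443990636 [ 0.41929675 -0.39126166  0.03005785]
0.060256947842508214 [ 1.27923043 -0.73404449 -1.71887837] 47.8833 [ 0.04  0.69  1.22  1.63 -0.67  1.31 -0.95]
0 0 [[0.15, 0.55, -1.06, 2.39, 1.75, 0.83, -0.61], [0.14, 0.66, -1.06, 2.37, 1.84, 0.9, -0.64], [0.15, 0.83, -1.06, 2.33, 1.94, 1.01, -0.65]]
0 1 [[-0.76, 0.38, 0.22, 2.41, 2.34, 0.27, 1.92], [-0.46, 0.46, -0.15, 2.39, 2.22, 0.42, 2.06], [-0.3, 0.61, -0.33, 2.35, 2.25, 0.56, 2.08]]
1 0 [None, [0.44, 0.64, -1.06, 2.44, 2.0, 0.76, -0.56], [0.42, 0.81, -1.06, 2.4, 2.08, 0.89, -0.55]]
1 1 [None, [0.09, 0.47, -0.51, 2.45, 2.34, 0.49, 2.21], [0.09, 0.62, -0.51, 2.41, 2.42, 0.59, 2.17]]
2 0 [[0.79, 0.52, -1.05, 2.44, 2.08, 0.49, -0.38], [0.75, 0.64, -1.05, 2.43, 2.12, 0.6, -0.39], [0.71, 0.81, -1.06, 2.38, 2.17, 0.74, -0.37]]
2 1 [[0.56, 0.41, -0.69, 2.45, 2.45, 0.33, 2.39], [0.53, 0.51, -0.69, 2.43, 2.46, 0.42, 2.39], [0.38, 0.62, -0.51, 2.39, 2.67, 0.48, 2.2]]
365 237
```

View pics/g1.png

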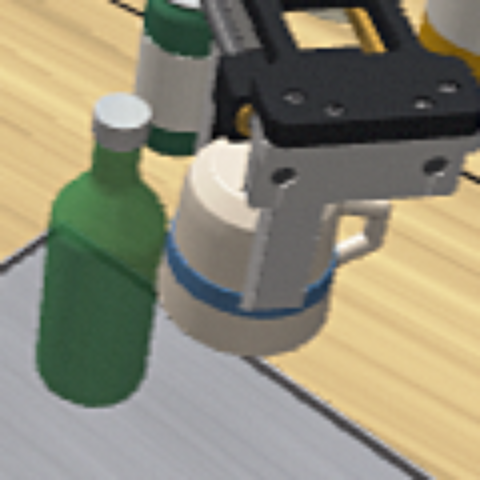

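The cup is held upright with its handle clear. Reaching the peg pose means changing arm posture, so I'll do that in small, monitored steps from higher up.

```bash
cat >> grasp.py <<'E'
def steps(qt,n=8,zmin=.22):
    q0=manip.get_q()
    for k in range(1,n+1):
        manip.set_joints((q0+(np.array(qt)-q0)*k/n).tolist())
        P=manip.get_tool_pos();z=Ro.from_quat(np.roll(manip.get_tool_rot(),-1)).as_matrix()[:,2]
        print(k,P.round(3),z.round(2))
        if P[2]<zmin and k<n-1: print("low, stopped"); return False
    return True
E
python3 - <<'E'
from grasp import *
manip.line_to([.42,-.15,.42],velocity=.25); print(manip.get_q().round(2))
hi=tips()[2]+ax*-.055
# high waypoint in the other posture
for P in ([.46,-.05,.42],[.50,0,.40],[.48,-.03,.36]):
    for o,nm in ((tilt(0),"tilt"),(dy(YD+np.pi/2),"down")):
        q=manip.solve_ik(P,o);print(P,nm,None if q is None else q.round(2))
q=manip.solve_ik(hi,tilt(0));print(q.round(2))
E
```

```text
[-0.68  0.3   1.3   1.71 -0.3   1.36 -1.64]
[0.46, -0.05, 0.42] tilt [-0.86 -0.31  0.72  2.18  0.37  0.6   1.32]
[0.46, -0.05, 0.42] down [ 0.85  0.28 -1.06  1.63  0.25  1.38  1.42]
[0.5, 0, 0.4] tilt [-1.12 -0.22  0.89  2.18  0.46  0.52  1.14]
[0.5, 0, 0.4] down [ 0.68  0.37 -1.06  1.59  0.33  1.37  1.24]
[0.48, -0.03, 0.36] tilt [-0.93 -0.17  0.87  2.29  0.26  0.36  1.42]
[0.48, -0.03, 0.36] down [ 0.76  0.37 -1.06  1.71  0.33  1.26  1.29]
[ 0.79  0.52 -1.05  2.44  2.08  0.49 -0.38]
```

Run:
```python
from grasp import *
q=manip.solve_ik(tips()[2]+ax*-.075,tilt(0));print(q)
if q is None: q=manip.solve_ik(tips()[2]+ax*-.06,tilt(0))
steps(q,10,.25)
print(manip.get_opening(),manip.get_time_s(),tips()[2]+ax*-.06)
```

```text
[ 0.82128865  0.45032603 -1.04832479  2.44684103  2.04964314  0.41457583
 -0.35783231]
1 [ 0.38  -0.203  0.374] [-0.16 -0.15 -0.97]
2 [ 0.355 -0.253  0.344] [-0.26 -0.31 -0.92]
3 [ 0.351 -0.296  0.321] [-0.28 -0.45 -0.85]
4 [ 0.366 -0.327  0.299] [-0.22 -0.56 -0.8 ]
5 [ 0.399 -0.337  0.274] [-0.1  -0.62 -0.77]
6 [ 0.442 -0.322  0.245] [ 0.06 -0.62 -0.78]
low, stopped
0.06066915889605057 51.2583 [ 0.52657437 -0.02315626  0.19614   ]
```

Run:
```python
from grasp import *
print(manip.get_q().round(2))
P=manip.get_tool_pos()
manip.line_to([.43,-.30,.34],velocity=.15); print(manip.get_q().round(2))
for tgt in ([.43,-.2,.36],[.46,-.05,.34]):
    for nm,o in (("tilt",tilt(0)),("down",dy(YD+np.pi/2)),("keep",None)):
        if o is None: o=manip.get_tool_rot()
        q=manip.solve_ik(tgt,o); print(tgt,nm,None if q is None else q.round(2))
```

```text
[ 0.22  0.39 -0.1   2.15  1.11  0.8  -0.88]
[ 0.23  0.22 -0.16  2.06  0.9   0.96 -0.61]
[0.43, -0.2, 0.36] tilt [ 0.12 -0.02  0.58  2.22 -0.76  0.62  2.92]
[0.43, -0.2, 0.36] down [ 0.57  0.22 -0.24  1.74  0.06  1.18  1.97]
[0.43, -0.2, 0.36] keep [ 0.06  0.19 -0.25  2.03  0.8   1.15 -0.72]
[0.46, -0.05, 0.34] tilt [-0.91 -0.18  0.92  2.36  0.24  0.3   1.49]
[0.46, -0.05, 0.34] down [ 0.34  0.23 -0.36  1.8   0.09  1.13  1.6 ]
[0.46, -0.05, 0.34] keep [-0.18  0.33 -0.36  1.91  0.73  1.34 -0.98]
```

Run:
```python
from grasp import *
def go(P,o,v=.12):
    try: manip.line_to(P,o,velocity=v); print("ok",np.round(P,3),manip.get_q().round(2)); return True
    except manip.PlanningError as e: print("no",np.round(P,3),e); return False
go([.46,-.12,.34],dy(YD+np.pi/2)) or go([.43,-.2,.36],None)
go([.50,-.03,.30],dy(YD+np.pi/2))
for s in (-.06,-.075,-.05): 
    if go(tips()[2]+ax*s,tilt(0)): break
print(manip.get_tool_pos(),manip.get_opening(),manip.get_time_s())
```

```text
ok [ 0.46 -0.12  0.34] [ 0.56  0.26 -0.47  1.77  0.13  1.14  1.71]
ok [ 0.5  -0.03  0.3 ] [ 0.37  0.34 -0.5   1.78  0.18  1.07  1.47]
no [ 0.527 -0.023  0.196] the arm cannot follow that straight line within its joint ranges
no [ 0.518 -0.024  0.208] the arm cannot follow that straight line within its joint ranges
no [ 0.532 -0.023  0.188] the arm cannot follow that straight line within its joint ranges
[ 0.4999328  -0.03081031  0.30014914] 0.06029132005365254 55.5
```

Run:
```python
from grasp import *
for s in (-.06,-.075):
    q=manip.solve_ik(tips()[2]+ax*s,tilt(0));print(s,None if q is None else q.round(2))
Rt=lambda a:(lambda q:q[[3,0,1,2]])((Ro.from_euler('z',YD)*Ro.from_euler('y',-np.radians(a))*Ro.from_euler('z',-YD)*Ro.from_quat(np.roll(dy(YD+np.pi/2),-1))).as_quat())
for P in ([.50,-.03,.25],[.51,-.025,.22]):
  for a in (10,20,28,35):
    q=manip.solve_ik(P,Rt(a));print(P,a,None if q is None else q.round(2))
```

```text
-0.06 [ 0.8   0.5  -1.05  2.44  2.07  0.47 -0.37]
-0.075 [ 0.82  0.45 -1.05  2.45  2.05  0.41 -0.36]
[0.5, -0.03, 0.25] 10 [ 0.4   0.3  -0.5   2.02  0.22  0.69  1.44]
[0.5, -0.03, 0.25] 20 [ 0.45  0.23 -0.5   2.18  0.22  0.42  1.46]
[0.5, -0.03, 0.25] 28 [ 0.91  0.29 -1.05  2.3   0.93  0.3   0.75]
[0.5, -0.03, 0.25] 35 [ 1.01  0.33 -1.18  2.42  1.73  0.29 -0.04]
[0.51, -0.025, 0.22] 10 [ 0.36  0.36 -0.47  2.04  0.27  0.62  1.39]
[0.51, -0.025, 0.22] 20 [ 0.37  0.29 -0.43  2.2   0.31  0.34  1.35]
[0.51, -0.025, 0.22] 28 [ 0.73  0.34 -0.88  2.33  1.26  0.26  0.42]
[0.51, -0.025, 0.22] 35 [ 0.85  0.4  -1.05  2.45  2.02  0.36 -0.33]
```

```bash
cat >> grasp.py <<'E'
Rt=lambda a:(lambda q:q[[3,0,1,2]])((Ro.from_euler('z',YD)*Ro.from_euler('y',-np.radians(a))*Ro.from_euler('z',-YD)*Ro.from_quat(np.roll(dy(YD+np.pi/2),-1))).as_quat())
def rep(): print(manip.get_tool_pos().round(3),manip.get_q().round(2),round(manip.get_opening(),4),manip.get_ft_force().round(1),manip.get_time_s())
E
python3 - <<'E'
from grasp import *
for a in (10,20,28,35): manip.reach([.50,-.03,.255],Rt(a)); rep()
manip.reach(tips()[2]+ax*-.06,tilt(0)); manip.sleep(.2); rep()
im=manip.grab_frame("side");t=tips()[2];S=manip.camera_params("side");u,v=proj(S,t).astype(int)
im2=manip.grab_frame("top");T=manip.camera_params("top");u2,v2=proj(T,t).astype(int)
cv2.imwrite("pics/pre.png",np.hstack([cv2.resize(i[y-50:y+50,x-50:x+50,::-1],(400,400)) for i,x,y in ((im,u,v),(im2,u2,v2))]))
E
```

```text
[ 0.5   -0.031  0.256] [ 0.41  0.29 -0.5   2.01  0.21  0.71  1.45] 0.0607 [-0.5  0.4 -0.9] 55.9333
[ 0.501 -0.03   0.256] [ 0.46  0.22 -0.51  2.17  0.2   0.44  1.47] 0.0606 [ 0.6  0.1 -0.4] 56.3
[ 0.502 -0.031  0.256] [ 0.78  0.24 -0.87  2.29  0.66  0.25  1.02] 0.0605 [-0.   0.2 -0.9] 56.8167
[ 0.501 -0.03   0.255] [ 1.01  0.31 -1.16  2.41  1.68  0.26  0.01] 0.0605 [-0.3 -0.8 -1.3] 57.775
[ 0.527 -0.024  0.197] [ 0.8   0.5  -1.04  2.44  2.08  0.46 -0.38] 0.0604 [-0.4  0.4 -1.2] 58.4417
```

View pics/pre.png

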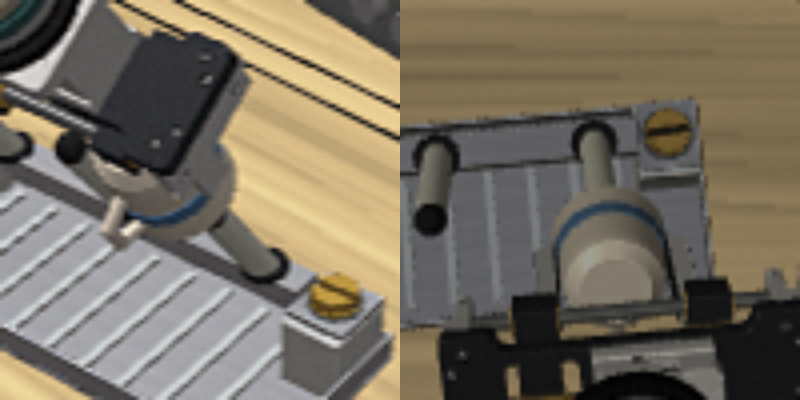

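The cup is lined up over the right peg. I'll slide it on.

Run:
```python
from grasp import *
t=tips()[2]
h=manip.line_to(t+ax*.040,velocity=.05,threshold=7); s=(manip.get_tool_pos()-t)@ax; print(h,"s",s); rep()
```

```text
True s 0.03354979728198869
[ 0.58  -0.018  0.119] [ 0.68  0.78 -0.99  2.39  2.22  0.69 -0.43] 0.0605 [-3.9 -1.   6.6] 60.2167
```

Run:
```python
from grasp import *
t=tips()[2]
manip.move_gripper(.078); manip.sleep(.3); rep()
manip.line_to(t+ax*-.06,velocity=.1); rep()
manip.reach([.50,-.03,.255],Rt(35)); rep()
im=manip.grab_frame("side");S=manip.camera_params("side");u,v=proj(S,t).astype(int)
im2=manip.grab_frame("top");T=manip.camera_params("top")
cv2.imwrite("pics/hung.png",np.hstack([cv2.resize(im[v-50:v+50,u-50:u+50,::-1],(400,400)),cv2.resize(im2[230:290,290:410,::-1],(800,400))[:,:400]]))
for b in blobs(rng(im2,(0,0,110),(179,60,255)),150): 
    if b[1][4]<500: print(b[0],b[1],onz(T,b[0],.069))
```

```text
[ 0.579 -0.018  0.118] [ 0.68  0.78 -0.99  2.39  2.22  0.69 -0.43] 0.0779 [-0.1  0.1 -0.6] 61.0167
[ 0.527 -0.023  0.196] [ 0.79  0.5  -1.04  2.44  2.07  0.46 -0.37] 0.0779 [ 0.2  0.2 -0.1] 62.1083
[ 0.5   -0.031  0.255] [ 1.    0.3  -1.14  2.41  1.7   0.25 -0.  ] 0.0773 [-0.6  0.3  0.1] 62.5583
[305.         118.63422819] [296 110  20  19 298] [ 0.78400556 -0.17680061  0.069     ]
[246.43296089 195.94134078] [237 185  20  31 358] [ 0.56903243 -0.01551919  0.069     ]
[326.57377049 254.04590164] [317 244  20  21 305] [ 0.41761625 -0.22075312  0.069     ]
```

View pics/hung.png

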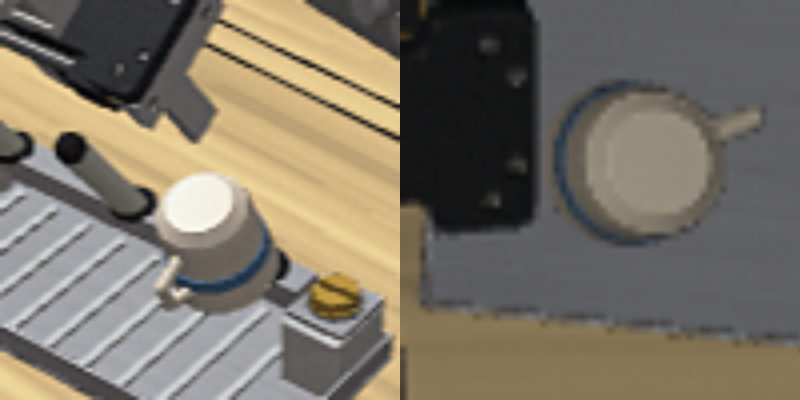

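The cup hangs on the right peg. Next is the other cup, still at about (0.419,-0.221). I'll grasp it with the fingers turned a little away from the bottle.

Run:
```python
from grasp import *
manip.reach([.50,-.03,.30],Rt(20)); rep()
manip.reach([.47,-.10,.32],dy(YD+np.pi/2)); rep()
for th in (.7,.7-np.pi):
    for z in (.32,.03):
        q=manip.solve_ik([.419,-.221,z],dy(th)); print(th,z,None if q is None else q.round(2))
```

```text
[ 0.499 -0.03   0.299] [ 0.88  0.23 -1.01  2.09  0.34  0.6   1.33] 0.078 [-0.8 -0.5 -0.4] 63.8833
[ 0.47  -0.099  0.319] [ 0.85  0.38 -0.98  1.79  0.35  1.15  1.43] 0.0783 [-0.8  1.2  0.2] 64.475
0.7 0.32 [ 0.97  0.31 -0.72  1.81  0.23  1.11  0.87]
0.7 0.03 [ 0.68  0.71 -0.38  2.13  0.65  0.41  0.48]
-2.441592653589793 0.32 [-0.36  0.43  1.15  1.84 -0.43  1.15 -1.5 ]
-2.441592653589793 0.03 [ 0.05  0.78  0.58  2.15 -0.95  0.5  -1.07]
```

Run:
```python
from grasp import *
manip.move_gripper(.092)
manip.reach([.419,-.221,.30],dy(.7)); manip.sleep(.2)
h=manip.line_to([.419,-.221,.030],velocity=.1,threshold=8); print(h); rep()
if not h:
    manip.move_gripper(0,25); rep()
    manip.line_to([.419,-.221,.30],velocity=.15); rep()
    manip.reach([.46,-.05,.33],dy(YD+np.pi/2)); rep()
    manip.reach([.47,.13,.32],dy(YD+np.pi/2)); rep()
    for a in (0,10,20,28,35):
        q=manip.solve_ik([.485,.175,.255],Rt(a));print(a,None if q is None else q.round(2))
    q=manip.solve_ik(tips()[0]+ax*-.06,tilt(0));print(q.round(2))
```

```text
False
[ 0.419 -0.221  0.03 ] [ 0.69  0.71 -0.39  2.13  0.66  0.41  0.47] 0.0922 [-0.7  0.3  0.4] 68.5833
[ 0.419 -0.221  0.03 ] [ 0.69  0.71 -0.39  2.13  0.66  0.42  0.47] 0.0641 [-0.2 -0.8  1.3] 69.1417
[ 0.419 -0.221  0.299] [ 0.97  0.33 -0.72  1.84  0.25  1.06  0.85] 0.0641 [-0.5  0.1 -1.5] 71.0917
[ 0.46  -0.052  0.329] [ 0.8   0.35 -1.01  1.81  0.32  1.16  1.34] 0.0644 [-0.1 -1.  -1.2] 71.8333
[0.47  0.128 0.319] [ 0.38  0.4  -1.    1.77  0.37  1.17  0.93] 0.0644 [-0.2 -0.3 -2. ] 72.5833
0 [ 0.22  0.51 -0.94  1.81  0.47  1.06  0.77]
10 [ 0.22  0.4  -0.91  1.97  0.56  0.84  0.67]
20 [ 0.15  0.3  -0.83  2.13  0.73  0.62  0.48]
28 [-0.02  0.23 -0.64  2.26  1.01  0.45  0.16]
35 [-0.21  0.21 -0.48  2.38  1.5   0.41 -0.37]
[-0.62  0.36  0.02  2.41  2.13  0.32 -1.01]
```

Opening is 64 mm against 60 mm before, so I'll use the last picture to check how this cup sits in the grip.

Run:
```python
from grasp import *
P=manip.get_tool_pos(); out=[]
for n in("side","top"):
    p=manip.camera_params(n);im=manip.grab_frame(n);u,v=proj(p,P).astype(int);out.append(cv2.resize(im[v-45:v+45,max(u-45,0):u+45,::-1],(400,400),interpolation=cv2.INTER_CUBIC))
cv2.imwrite("pics/g2.png",np.hstack(out))
```

```text
(no output)
```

View pics/g2.png

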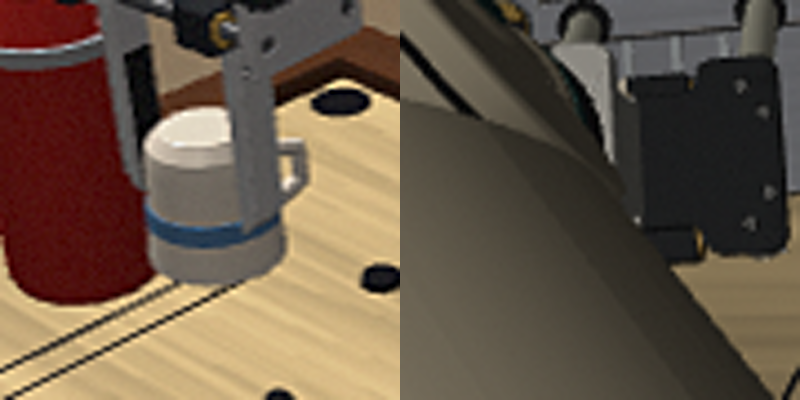

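The cup sits upright in the grip with its handle behind the right finger, so I'll carry on to the left peg.

Run:
```python
from grasp import *
t=tips()[0]
for a in (0,10,20,28,35): manip.reach([.485,.175,.26],Rt(a)); rep()
manip.reach(t+ax*-.06,tilt(0)); manip.sleep(.2); rep()
try: h=manip.line_to(t+ax*.040,velocity=.05,threshold=7); print(h,"s",(manip.get_tool_pos()-t)@ax); rep()
except manip.PlanningError as e: print(e)
```

```text
[0.485 0.174 0.259] [ 0.23  0.51 -0.94  1.8   0.46  1.07  0.78] 0.064 [-0.4 -1.4 -0.4] 73.0917
[0.485 0.173 0.262] [ 0.24  0.4  -0.93  1.96  0.55  0.86  0.68] 0.0642 [ 0.6 -0.1 -1.5] 73.4167
[0.486 0.174 0.261] [ 0.18  0.3  -0.86  2.12  0.72  0.64  0.49] 0.0639 [ 0.4 -0.1 -0.9] 73.7417
[0.487 0.175 0.261] [ 0.05  0.24 -0.72  2.25  1.    0.48  0.17] 0.064 [-0.   0.3 -1.5] 74.1417
[0.487 0.175 0.261] [-0.12  0.21 -0.59  2.36  1.45  0.44 -0.32] 0.0643 [ 0.9  0.5 -1.4] 74.6833
[0.509 0.186 0.198] [-0.21  0.39 -0.52  2.4   1.87  0.52 -0.75] 0.0644 [ 0.3  0.7 -0.6] 75.375
True s 0.03364459020718341
[0.561 0.191 0.119] [-0.15  0.64 -0.54  2.34  2.13  0.66 -0.92] 0.0642 [-3.1 -1.1  4.9] 77.05
```

Run:
```python
from grasp import *
t=tips()[0]
manip.move_gripper(.085); manip.sleep(.4); rep()
print(manip.line_to(t+ax*-.06,velocity=.08,threshold=8)); rep()
manip.reach([.485,.175,.28],Rt(28)); manip.reach([.42,.10,.36],Rt(0)); manip.sleep(.5); rep()
for n in ("top","side"):
    im=manip.grab_frame(n);p=manip.camera_params(n);np.save(f"pics/end_{n}.npy",im)
    for i in (0,2):
        u=proj(p,tips()[i]+[-.0,0,0]); 
        m=rng(im,(0,0,100),(179,70,255)); yy,xx=np.mgrid[:384,:512]; m&=(abs(xx-u[0])<40)&(abs(yy-u[1])<40)
        w=np.argwhere(m)[:,::-1]; 
        for b in blobs(m,60): print(n,i,"tip px",u.round(1),"blob",b[0].round(1),b[1])
        dk=rng(im,(0,0,0),(179,255,30))&(abs(xx-u[0])<5)&(abs(yy-u[1])<5); print("dark at tip",dk.sum())
    print(n,"orange",[(b[0].round(1).tolist(),int(b[1][4])) for b in blobs(rng(im,(5,180,120),(14,255,255)))])
```

```text
[0.56  0.19  0.118] [-0.15  0.64 -0.54  2.34  2.13  0.66 -0.92] 0.0849 [ 0.2 -0.2 -0.5] 77.9917
False
[0.508 0.186 0.196] [-0.21  0.39 -0.51  2.4   1.86  0.51 -0.74] 0.0852 [-0.5 -1.2  0.2] 79.3167
[0.42 0.1  0.36] [ 0.15  0.17 -0.53  1.83  0.09  1.17  1.25] 0.0852 [ 0.7 -0.5  0.1] 81.7
top 0 tip px [161.1 201.8] blob [154.7 181.9] [141 178  22  11  68]
top 0 tip px [161.1 201.8] blob [186.8 182.2] [171 178  31  10 221]
top 0 tip px [161.1 201.8] blob [133.4 215.2] [125 186  20  56 112]
top 0 tip px [161.1 201.8] blob [187.4 211.6] [164 187  38  55 734]
top 0 tip px [161.1 201.8] blob [159.  200.8] [146 190  26  29 377]
top 0 tip px [161.1 201.8] blob [125.3 227.6] [122 203  11  39 231]
dark at tip 0
top 2 tip px [248.5 193.9] blob [227.5 178.5] [211 174  36  11 173]
top 2 tip px [248.5 193.9] blob [231.6 202.1] [ 209  183   50   40 1396]
top 2 tip px [248.5 193.9] blob [261.7 203.7] [252 194  22  22 161]
dark at tip 0
top orange []
side 0 tip px [183.9 145.9] blob [187.3 149.2] [175 138  29  25 452]
side 0 tip px [183.9 145.9] blob [193.6 165.9] [182 159  24  13 118]
side 0 tip px [183.9 145.9] blob [213.5 167.9] [205 162  19  14  85]
side 0 tip px [183.9 145.9] blob [196.8 180.6] [165 171  59  15 494]
dark at tip 0
side 2 tip px [250.8 176.4] blob [216.3 169.5] [211 163  16  14  63]
side 2 tip px [250.8 176.4] blob [252.  180.7] [236 169  31  28 497]
side 2 tip px [250.8 176.4] blob [237.2 201.6] [ 211  175   80   42 1581]
dark at tip 0
side orange [([110.6, 137.3], 47), ([110.8, 149.0], 29)]
```

Both cups sit over the peg tips in both views, the driver is where it started, and the robot is clear. I'll hand in.

```bash
python3 -c "
from cell import manip
print(manip.job_done())"
```

```text
the job is handed in; nothing more can be done
None
```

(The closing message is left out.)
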